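# Fit the grinding stone in the mill's collet and tighten the nut

## Task

Fit the pink cylindrical grinding stone to the little bench mill: take it from the grey rack, set its shank down into the open collet until it is fully home without dropping it in, and let go. Then turn the brass nut clockwise by its red handle until the jaws grip the shank firmly, feeling for it: stop at about 12 N of push at the handle and do not overtighten. Let go and leave everything else on the bench where it is.

Things in the scene. Friction and masses are not known exactly. Their poses are not given: they have to be found in the camera images.
- stone: pink mounted grinding stone, standing head up in one hole of the rack: steel shank 10 mm thick and 50 mm long with a tapered foot, then a pink cylindrical head 26 mm across and 36 mm tall; 75 g (varies by a third). Origin at the centre of the foot of the shank, z up the shank: the head spans z = 50 to 86 mm. Grip the head. Its hole in the rack has 2.5 mm of play
- stone_foot (a point): the centre of the foot of the pink stone's shank (same point as the origin of stone)
- rack: grey plastic rack, fixed, 56 x 200 x 45 mm (x, y, z), origin at the centre of its underside; three holes 40 mm deep at y = -64, 0 and +64 mm hold the pink stone, the cone stone and the disc stone, in any order; a stone's head stands clear 10 mm above the rack's top
- mill: bench mill with an upright spindle, fixed: base plate 130 x 100 x 14 mm, white round housing, steel block, and on top the collet with its brass nut. Origin under the centre; the spindle axis is the vertical line through it
- mouth (a point): on the spindle axis, at the height of the nut's top face (102 mm above the table). The brass nut is a knurled ring 46 mm across with a hole 18 mm wide. 3 mm below its rim begin the jaws, open by 12.4 to 18 mm at the start, and from 27 mm below the rim a fixed bore 12 mm wide with a 1.5 mm bevel
- seat (a point): on the spindle axis, on the floor of the bore, 42 mm below the mouth: the foot of the shank rests here when fully home; the stone's head then begins 8 mm above the nut. The shank stands loose but upright until it is gripped
- handle (a point): the centre of the top end of the red upright handle of the nut: a round pin 14 mm thick, 36 mm tall below this point, at 65 mm from the spindle axis, on a steel arm (18 mm wide boss at the pin) whose top lies 36 mm below this point. It does not spin in its boss: pinched hard, it rubs in the fingers unless the hand turns along. It starts on the robot's side or the right of the mill
- jaw0: one of the three dark steel jaws of the collet inside the brass nut, 20 mm tall, 7 mm wide; they close evenly on the shank as the nut is turned
- jaw1: one of the three dark steel jaws of the collet inside the brass nut, 20 mm tall, 7 mm wide; they close evenly on the shank as the nut is turned
- jaw2: one of the three dark steel jaws of the collet inside the brass nut, 20 mm tall, 7 mm wide; they close evenly on the shank as the nut is turned
- crank: the arm with the red handle, fixed on the nut; origin on the spindle axis at table height. Tightens clockwise from above. The jaws meet the shank 0.3 to 1.2 rad from the start (not readable from poses). Till then the handle drags with a steady 5 to 7 N; then the push climbs 35 N per rad: 9.5 N grips enough, 12 N well, 16 N overstrains. Held still it reads about 2 N less than moving. It stays put
- cone_stone: mounted stone with a green cone head 28 mm across, in the rack; to be left alone
- disc_stone: mounted stone with a white disc head 38 mm across and 14 mm tall, in the rack; to be left alone
- jar: amber glass jar 50 mm across, 85 mm tall, origin under it; to be left alone
- beaker: glass beaker 56 mm across, 85 mm tall; to be left alone
- dish: white ceramic sample dish 64 mm across, 18 mm tall; to be left alone
- brush: brush 170 mm long lying on the table between rack and mill; to be left alone
- spanner: spanner 160 mm long lying on the table, left of the mill; to be left alone
There are look-alikes about, which are no part of the job. What is shaped like the mill but blue or orange is not meant.

How it is judged:
On the way, in this order (a step that is already met when the one before it is completed fails the run):
1. the stone stands home in the still open collet, let go (z of stone_foot in the frame of seat below 0.002 m and horizontal distance between stone_foot and seat below 0.003 m and angle between stone's own z axis and vertical below 0.12 rad and contact force between the fingers and stone below 0.05 N), for 0.2 s.
2. all three jaws grip the shank with the stone still home (z of stone_foot in the frame of seat below 0.002 m and horizontal distance between stone_foot and seat below 0.002 m and angle between stone's own z axis and vertical below 0.06 rad and contact force between each of jaw0, jaw1, jaw2 and stone above 5 N and contact force between any of jaw0, jaw1, jaw2 and stone above 15 N), for 0.2 s.
At the end, for the whole second after the job is handed in: the foot of the pink stone's shank is within 2 mm of the seat in height and sideways, the stone is upright within 0.06 rad and at rest, and all three jaws grip its shank, each with more than 5 N and at least one with more than 15 N (about 9.5 N of push at the handle) (all of step 2 and linear speed of stone below 0.02 m/s); the robot touches nothing.
It fails at once if the collet is overstrained: a jaw presses on the stone with more than 55 N (about 16 N of push at the handle) (contact force between any of jaw0, jaw1, jaw2 and stone above 55 N).
It fails at once if the stone is dropped: it falls free at over 0.35 m/s (contact force between the fingers and stone below 0.05 N and linear speed of stone above 0.35 m/s).
It fails at once if another stone is pushed more than 15 mm away (distance of any of cone_stone, disc_stone from where it was at the start of the episode above 0.015 m).
It fails at once if the jar, beaker or dish is pushed more than 20 mm away, or the brush or spanner more than 30 mm (distance of any of jar, beaker, dish from where it was at the start of the episode above 0.02 m or distance of any of brush, spanner from where it was at the start of the episode above 0.03 m).
It also fails if it takes over 67 s, if anything falls off the work surface, if the arm or the gripper's body presses on something with over 40 N, if the wrist force passes 120 N, or if a joint passes its speed limit or range.

## Robot

A 6-joint arm with a two-finger parallel gripper is mounted at the origin on the work surface. World frame = base frame: x ahead of the robot, y to its left, z up, the work surface at z = 0. Lengths are in m, angles in rad, forces in N, time in s.
With the tool pointing down it reaches from about 0.325 to 0.9 m from the base axis. Payload 3.5 kg.
Tool frame: the origin (TCP) lies between the finger pads; the fingertips stand 8 mm ahead of it and the grasp point (between the pads) lies 11 mm behind it; z points along the fingers, y is the direction in which the jaws open and shut (so a half turn about z gives the same grasp; the last joint's range is limited). The gripper opens to 85 mm and grips with 20 to 120 N. Pads are 22 mm wide; open, the fingers measure 114 mm over their backs; the gripper's body (76 mm by 85 mm) begins 54 mm behind the grasp point. The pads swing forward as they close: fully open they stand 13 mm farther back than shut.
Start: joints at [1.128, 0.276, -0.026, 1.268, 0, 1.467], TCP at [0.208, 0.589, 0.204] pointing down, gripper open.
Joint ranges: [-3.12, 3.12], [-0.85, 1.88], [-1.08, 1.24], [-1.95, 2.15], [-1.57, 1.53], [-3.14, 3.14]. Speed limits (rad/s): [2.57, 2.57, 3.14, 3.14, 3.14, 3.14].

## Interface

Orientations are given as a unit quaternion [w, x, y, z].
In Python, from cell import ctrl gives the robot as it stands. Calls block until the motion is done:
- ctrl.goto(position, orientation): joint-space move of the TCP to a pose.
- ctrl.line_to(position, rot=None, velocity=0.15, max_force=None): straight line of the TCP; rot=None keeps the orientation; velocity is the mean speed in m/s. With max_force (N) it stops when the force on the tool has changed by that much, and returns True; else False.
- ctrl.move_joints(angles): joint-space move.
- ctrl.grip(opening): finger opening in m; the grip force is fixed at half the most; returns when the fingers have stopped.
- ctrl.sleep(seconds).
- ctrl.solve_ik(position, orientation): joint angles nearest the present ones, or None.
- ctrl.snapshot(name): name is "scene" or "top" or "wrist"; returns the picture (384x512x3 uint8, red, green, blue); there is no depth.
- ctrl.camera_params(name): a dict with "fx", "fy", "cx", "cy" (pixels), "R" (3x3) and "t" (3): a world point X has camera coordinates R X + t; the wrist camera has in their place "mount" (4x4, takes a point from camera to tool coordinates, whose origin is the TCP and whose axes are the flange's). Camera axes: x right, y down, z forward; pixel columns grow to the right and rows downward; lengths in m; the calibration is good to about 2 mm. A picture is of the moment at which its call begins: read the wrist's pose just before it. camera_params takes no time and is no camera call.
A pose or a line that the arm cannot do raises ctrl.IKError and nothing moves.
- ctrl.close_job(): hands the job in, once; it reports no verdict.
Readings, each from a call of its own:
- ctrl.get_time(): time.
- ctrl.get_qpos(): joint angles.
- ctrl.get_joint_vel(): joint speeds.
- ctrl.get_joint_torque(): joint torques, N m.
- ctrl.get_tcp_pos(): TCP position.
- ctrl.get_orientation(): TCP orientation.
- ctrl.get_force(): force on the tool from outside, world axes, zero at the start.
- ctrl.get_ft_torque(): the same for the moment, N m.
- ctrl.get_width(): finger opening in m.
Only numpy, scipy, OpenCV 4.12 (cv2) and the standard library are available. Lean on these libraries where they do the work, as an engineer would, in place of code of your own. Each camera call takes 0.05 s, during which the arm holds its last target.

## Working session

There is one attempt and no reset: what is moved stays moved. The work goes in short steps, each a Python script; the robot and the scene stay as the last script left them, time stands still between calls to the robot, and variables do not carry over. Pictures are saved under pics/ and viewed, and the job is handed in when it is done.

```bash
ls; mkdir -p pics
python3 - <<'E'
from cell import ctrl
import cv2
for n in("scene","top","wrist"):
    im=ctrl.snapshot(n); cv2.imwrite(f"pics/{n}0.png",im[:,:,::-1])
    print(n,{k:(v.round(4).tolist() if hasattr(v,'round') and hasattr(v,'tolist') else v) for k,v in ctrl.camera_params(n).items()})
print(ctrl.get_time(),ctrl.get_tcp_pos(),ctrl.get_orientation(),ctrl.get_width())
E
```

```text
pics
scene {'fx': 418.13023525441406, 'fy': 418.13023525441406, 'cx': 254.00081736395907, 'cy': 192.60763478081194, 'R': [[-0.3932, 0.9192, 0.0204], [0.6477, 0.2927, -0.7034], [-0.6525, -0.2633, -0.7105]], 't': [0.1803, -0.2781, 1.3922]}
top {'fx': 451.9942116510799, 'fy': 451.9942116510799, 'cx': 256.8585829632205, 'cy': 197.74323613381839, 'R': [[-0.0282, -0.9996, -0.0089], [-0.9838, 0.0293, -0.1768], [0.177, 0.0038, -0.9842]], 't': [0.08, 0.5257, 1.185]}
wrist {'fx': 282.4131538340795, 'fy': 282.4131538340795, 'cx': 257.05733724028494, 'cy': 186.15368082903626, 'mount': [[-0.0004, -0.9482, -0.3176, 0.0823], [1.0, -0.0004, 0.0001, -0.0003], [-0.0002, -0.3176, 0.9482, -0.1694], [0.0, 0.0, 0.0, 1.0]]}
0.15 [0.20802695 0.58867614 0.20287959] [-2.39658079e-04  1.69067684e-01  9.85604033e-01 -8.66438047e-04] 0.08536159321987752
```

View pics/scene0.png

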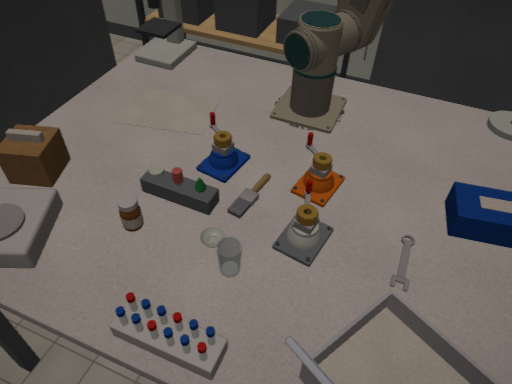

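View pics/top0.png

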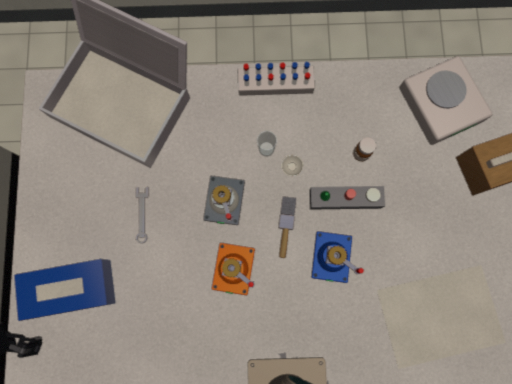

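View pics/wrist0.png

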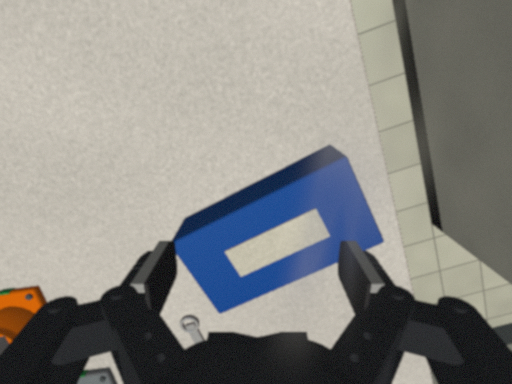

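Run:
```python
import cv2,numpy as np
t=cv2.imread("pics/top0.png");s=cv2.imread("pics/scene0.png")
f=lambda im,x,y,w,h:cv2.resize(im[y:y+h,x:x+w],(390,290),interpolation=cv2.INTER_CUBIC)
a=np.vstack([np.hstack([f(t,300,165,100,74),f(t,185,165,100,74)]),np.hstack([f(s,135,150,100,74),f(s,260,170,130,97)])])
cv2.imwrite("pics/crop0.png",a)
```

```text
(no output)
```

View pics/crop0.png

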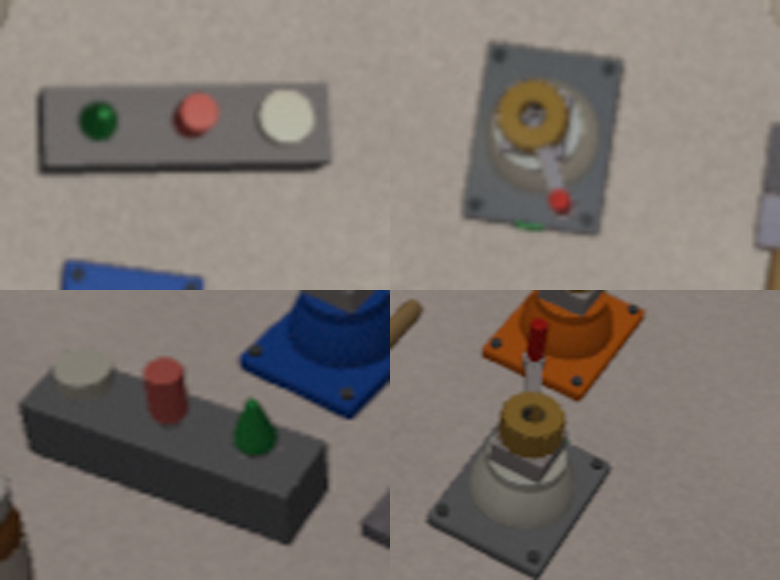

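```bash
cat > h.py <<'E'
import numpy as np, cv2
from scipy.spatial.transform import Rotation as Ro
def rot(q): return Ro.from_quat([q[1],q[2],q[3],q[0]]).as_matrix()
def quat(M):
    x,y,z,w=Ro.from_matrix(M).as_quat(); return [w,x,y,z]
def down(yaw): # tool z down, tool x axis at angle yaw in world
    c,s=np.cos(yaw),np.sin(yaw)
    return quat(np.array([[c,s,0],[s,-c,0],[0,0,-1]]))
def ray(P,uv,pose=None):
    d=np.array([(uv[0]-P['cx'])/P['fx'],(uv[1]-P['cy'])/P['fy'],1])
    if 'R' in P:
        R=np.array(P['R']);return -R.T@np.array(P['t']),R.T@d
    M=np.array(P['mount']);p,q=pose;W=rot(q)
    return np.array(p)+W@M[:3,3],W@(M[:3,:3]@d)
def onz(P,uv,z,pose=None):
    o,d=ray(P,uv,pose);return o+d*(z-o[2])/d[2]
def tri(r1,r2):
    A=[];b=[]
    for o,d in(r1,r2):
        d=d/np.linalg.norm(d);I=np.eye(3)-np.outer(d,d);A.append(I);b.append(I@o)
    X=np.linalg.lstsq(np.vstack(A),np.hstack(b),rcond=None)[0]
    return X,[float(np.linalg.norm(np.cross(X-o,d/np.linalg.norm(d)))) for o,d in(r1,r2)]
E
python3 - <<'E'
from h import *
from cell import ctrl
T=ctrl.camera_params("top");S=ctrl.camera_params("scene")
pt=lambda cx,cy,x0,y0,k:(x0+(cx+.5)/k-.5,y0+(cy+.5)/k-.5)
tp=pt(201,112,300,165,3.9);print("pink top",onz(T,tp,.091))
print("pink scene",onz(S,pt(163,290-290+78,135,150,3.9),.091))
m=pt(533-390,113,185,165,3.9);print("mouth top",onz(T,m,.102))
print("mouth scene",onz(S,pt(535-390,413-290,260,170,3.0),.102))
h=pt(560-390,200,185,165,3.9);hs=pt(540-390,325-290,260,170,3.0)
print("handle tri",tri(ray(T,h),ray(S,hs)))
for c in((40,88),(326,85),(331,166-3),(40,166)): print("rack corner",onz(T,pt(*c,300,165,3.9),.045))
for c in((490,42),(622,60),(600,234),(463,216)): print("base corner",onz(T,pt(c[0]-390,c[1],185,165,3.9),.014))
print(np.array(ctrl.get_tcp_pos()),rot(ctrl.get_orientation()))
E
```

```text
pink top [ 0.5243105  -0.18345442  0.091     ]
pink scene [ 0.52320532 -0.18314154  0.091     ]
mouth top [0.53170573 0.1569453  0.102     ]
mouth scene [0.53028008 0.15930412 0.102     ]
handle tri (array([0.46825676, 0.13885093, 0.13042582]), [0.0009600186685026339, 0.0009600186685026385])
rack corner [ 0.55325488 -0.08131495  0.045     ]
rack corner [ 0.54939233 -0.28179459  0.045     ]
rack corner [ 0.49397962 -0.280974    0.045     ]
rack corner [ 0.49785042 -0.07860477  0.045     ]
base corner [0.60190614 0.19475688 0.014     ]
base corner [0.58566794 0.09934917 0.014     ]
base corner [0.4596211  0.11791697 0.014     ]
base corner [0.47536594 0.21526849 0.014     ]
[0.20802695 0.58867614 0.20287959] [[-9.42832121e-01  3.33267168e-01 -7.65389288e-04]
 [ 3.33267998e-01  9.42830735e-01 -1.62689279e-03]
 [ 1.79442591e-04 -1.78896654e-03 -9.99998384e-01]]
```

Candidates: mills white (224,200), orange (233,268) and blue (332,257) in the top view. The white-housed one on the grey base is meant. Stones: green cone (325,195), pink cylinder (350,195) and white disc (373,195). The pink cylinder in the middle hole is meant, and the crop confirms both. Top and scene views agree to about 2 mm. Next I'll refine with the wrist camera at opposite yaws.

Run:
```python
from h import *
from cell import ctrl
import json
D={}
for n,p,yaw in(("m1",(.531,.158,.24),90),("m2",(.531,.158,.24),-90),("p2",(.524,-.183,.22),-90),("p1",(.524,-.183,.22),90)):
    ctrl.goto(list(p),down(np.radians(yaw)))
    D[n]=[list(map(float,ctrl.get_tcp_pos())),list(map(float,ctrl.get_orientation()))]
    cv2.imwrite(f"pics/{n}.png",ctrl.snapshot("wrist")[:,:,::-1])
    print(n,D[n],ctrl.get_time())
json.dump(D,open("obs.json","w"))
a=[cv2.imread(f"pics/{n}.png") for n in("m1","m2","p1","p2")]
cv2.imwrite("pics/obs.png",cv2.resize(np.vstack([np.hstack(a[:2]),np.hstack(a[2:])]),(800,600),interpolation=cv2.INTER_AREA))
print(ctrl.get_qpos(),ctrl.get_force())
```

```text
m1 [[0.5307430858638124, 0.15878999518978135, 0.23990344460602958], [-0.00018864113846746392, 0.7066408804842241, 0.7075723495348053, 2.4835391464395522e-05]] 2.15
m2 [[0.5309664217604235, 0.15804170684448862, 0.24000110901168822], [-1.22280936462067e-05, -0.7070665665925748, 0.7071469932369788, 1.4606911877541186e-05]] 4.85
p2 [[0.5242236705539017, -0.18214056625100486, 0.2201018970768334], [-0.00026321619007004383, 0.7074448555229317, -0.7067684910686641, -8.452159153215725e-05]] 6.1917
p1 [[0.5240191993504406, -0.1829129012108595, 0.21997392258728563], [-1.579034091132547e-05, 0.706982911159034, 0.7072306293305135, 4.065491865317498e-06]] 8.8917
[-4.52393567e-01  1.44418285e-01 -1.56028786e-01  1.27026836e+00
  3.67076445e-05  1.11816412e+00] [-0.38349977  0.54507605 -0.34942961]
```

View pics/obs.png

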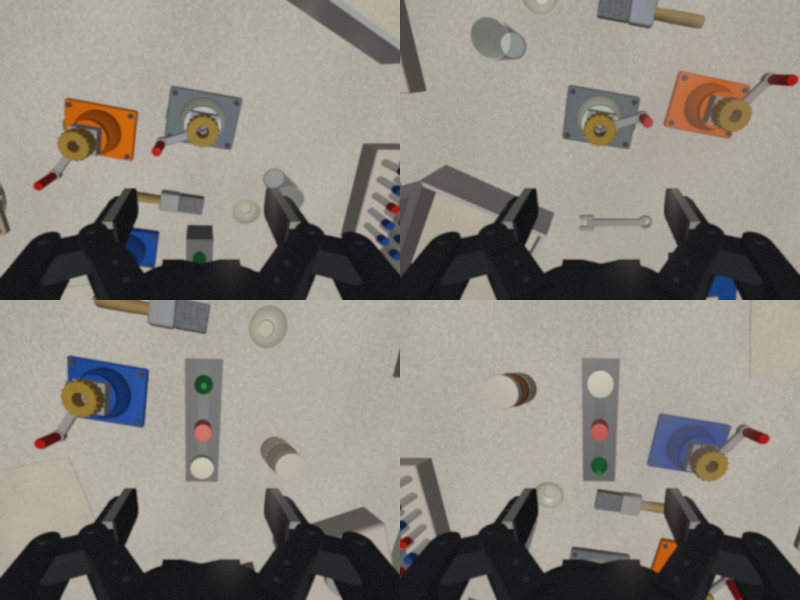

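The white mill's nut is near the image centre in both upper tiles. The pink stone is in the middle hole of the rack in both lower tiles. Enlarged crops next, for measuring.

Run:
```python
from h import *
o=[]
for n in("m1","m2","p1","p2"):
    im=cv2.imread(f"pics/{n}.png")
    c=im[130:205,195:295] if n[0]=='m' else im[130:205,205:305]
    if n=='m2': c=im[130:205,215:315+10][:, :100]
    c=cv2.resize(c,(400,300),interpolation=cv2.INTER_CUBIC)
    for i in range(0,400,40): cv2.line(c,(i,0),(i,5),(0,255,255),1)
    for i in range(0,300,40): cv2.line(c,(0,i),(5,i),(0,255,255),1)
    o.append(c)
cv2.imwrite("pics/crop1.png",np.vstack([np.hstack(o[:2]),np.hstack(o[2:])]))
```

```text
(no output)
```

View pics/crop1.png

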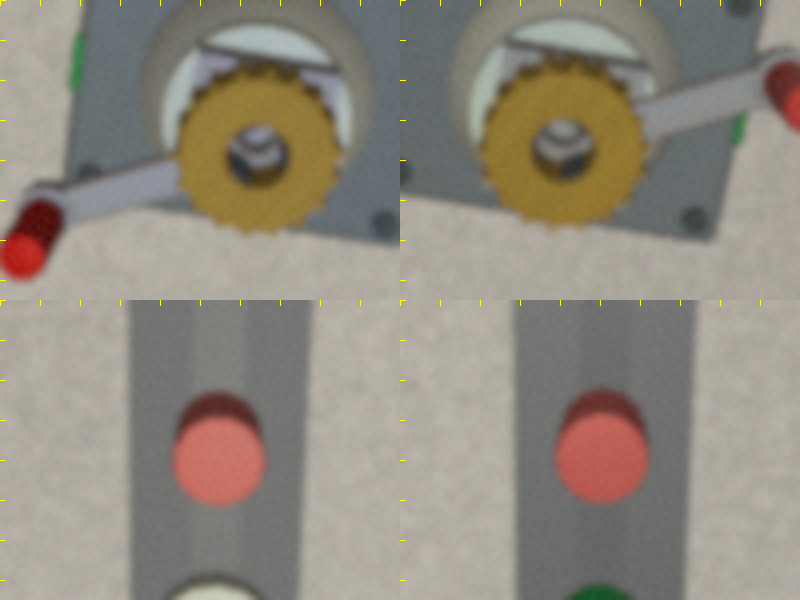

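Run:
```python
from h import *
from cell import ctrl
import json
D=json.load(open("obs.json"));W=ctrl.camera_params("wrist")
R={}
for n in("m1","m2","p1","p2"):
    im=cv2.imread(f"pics/{n}.png");hsv=cv2.cvtColor(im,cv2.COLOR_BGR2HSV)
    H,Sa,V=cv2.split(hsv)
    def comp(m,near):
        k,l,st,c=cv2.connectedComponentsWithStats(m.astype(np.uint8))
        i=min((j for j in range(1,k) if st[j,4]>30),key=lambda j:np.hypot(*(c[j]-near)))
        cn=max(cv2.findContours((l==i).astype(np.uint8),cv2.RETR_EXTERNAL,cv2.CHAIN_APPROX_NONE)[0],key=len)
        return cn,c[i],st[i]
    red=((H<8)|(H>172))&(Sa>90)
    if n[0]=='p':
        cn,c,st=comp(red&(V>140),(256,172)); e=cv2.fitEllipse(cn);(x,y),r=cv2.minEnclosingCircle(cn)
        print(n,"pink ell",e,"mec",(x,y,r),"->",onz(W,e[0],.091,D[n]).round(4), onz(W,(x,y),.091,D[n]).round(4))
    else:
        br=(H>12)&(H<30)&(Sa>120)&(V>95)
        cn,c,st=comp(br,(258,168)); e=cv2.fitEllipse(cn);(x,y),r=cv2.minEnclosingCircle(cn)
        print(n,"nut",e,(x,y,r),onz(W,e[0],.102,D[n]).round(4),onz(W,(x,y),.102,D[n]).round(4))
        cn,c,st=comp(red&(V>150),(200,194) if n=='m1' else (313,155)); (x,y),r=cv2.minEnclosingCircle(cn)
        print("  handle",st,c,(x,y,r));R[n]=c;print("   ",onz(W,c,.130,D[n]).round(4))
print(tri(ray(W,R['m1'],D['m1']),ray(W,R['m2'],D['m2'])))
```

```text
m1 nut ((258.92681884765625, 167.4473876953125), (38.469234466552734, 38.6864013671875), 102.30046844482422) (259.0, 167.5, 20.18053436279297) [0.5321 0.1597 0.102 ] [0.5322 0.1597 0.102 ]
  handle [194 189  13  11 106] [199.6509434  194.13207547] (200.0, 193.5, 6.18475866317749)
    [0.4696 0.138  0.13  ]
m2 nut ((255.34854125976562, 166.00279235839844), (38.72881317138672, 39.30060958862305), 127.86639404296875) (255.41250610351562, 166.0625, 20.779869079589844) [0.5336 0.1555 0.102 ] [0.5335 0.1556 0.102 ]
  handle [312 151  12  12 115] [317.36521739 156.8       ] (317.41229248046875, 156.9385986328125, 6.104311943054199)
    [0.4708 0.1388 0.13  ]
p1 pink ell ((259.2037048339844, 169.64370727539062), (21.113754272460938, 22.143930435180664), 79.289306640625) mec (259.09375, 169.34375, 11.40742015838623) -> [ 0.5257 -0.1822  0.091 ] [ 0.5255 -0.1818  0.091 ]
p2 pink ell ((255.00270080566406, 169.0600128173828), (21.74922752380371, 22.15103530883789), 112.24848937988281) mec (255.0, 169.0, 11.401854515075684) -> [ 0.5272 -0.1835  0.091 ] [ 0.5272 -0.1835  0.091 ]
(array([0.47048295, 0.13852983, 0.13125157]), [0.0006146027700530035, 0.0006146027700524863])
```

Run:
```python
from h import *
from cell import ctrl
import json
q=down(np.pi/2)
ctrl.grip(.05)
ctrl.line_to([.5264,-.1828,.11],q,velocity=.12)
print(ctrl.line_to([.5264,-.1828,.064],q,velocity=.06,max_force=8))
print(ctrl.get_tcp_pos(),ctrl.get_force())
ctrl.grip(.02)
print(ctrl.get_width(),ctrl.get_tcp_pos(),ctrl.get_force(),ctrl.get_time())
z0=ctrl.get_tcp_pos()[2]
json.dump(float(z0),open("z0.json","w"))
cv2.imwrite("pics/g.png",ctrl.snapshot("wrist")[:,:,::-1])
```

```text
False
[ 0.5267227  -0.18292332  0.06424481] [ 0.28071167 -0.50436975 -0.06955902]
0.020412316940185648 [ 0.52654881 -0.18286202  0.06421818] [0.00363262 0.68602121 0.21028002] 11.7167
```

View pics/g.png

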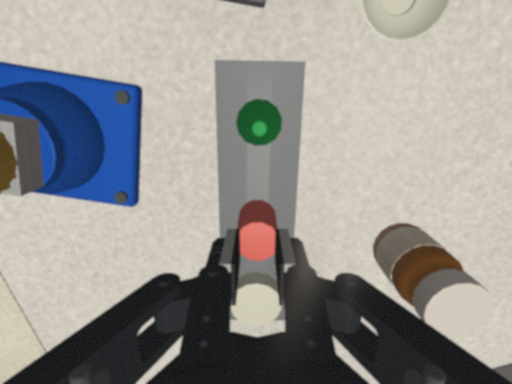

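Run:
```python
from h import *
from cell import ctrl
im=ctrl.snapshot("scene")[:,:,::-1]
w=cv2.imread("pics/g.png")
print(ctrl.get_width())
cv2.imwrite("pics/g2.png",np.hstack([cv2.resize(w[190:310,190:330],(400,343),interpolation=cv2.INTER_CUBIC),cv2.resize(im[110:230,110:250],(400,343),interpolation=cv2.INTER_CUBIC)]))
```

```text
0.019862605107068047
```

View pics/g2.png

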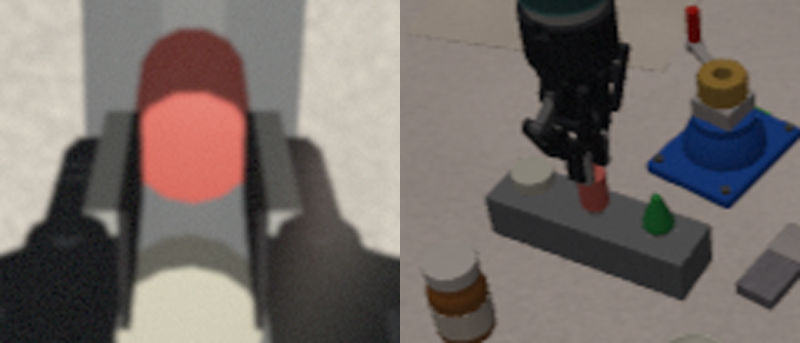

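Run:
```python
from h import *
from cell import ctrl
ctrl.grip(.0);print(ctrl.get_width(),ctrl.get_time())
f0=np.array(ctrl.get_force())
p=np.array(ctrl.get_tcp_pos())
ctrl.line_to([p[0],p[1],p[2]+.02],velocity=.05)
print(ctrl.get_force()-f0,ctrl.get_width(),ctrl.get_tcp_pos())
cv2.imwrite("pics/g3.png",np.hstack([ctrl.snapshot("wrist")[190:310,190:330,::-1],ctrl.snapshot("scene")[110:230,110:250,::-1]]))
a=cv2.imread("pics/g3.png");cv2.imwrite("pics/g3.png",cv2.resize(a,(800,343),interpolation=cv2.INTER_CUBIC))
print(ctrl.get_time())
```

```text
-0.00022027454180466958 12.15
[0.10486373 0.18923388 1.17095433] -3.0283268841368764e-05 [ 0.52669191 -0.1829357   0.08446779]
12.8
```

View pics/g3.png

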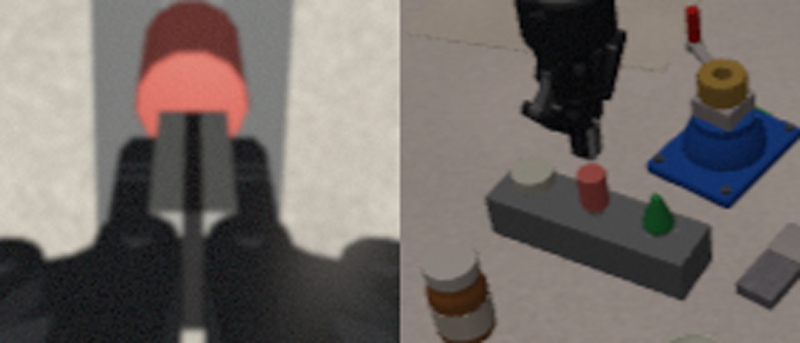

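Run:
```python
from h import *
from cell import ctrl
W=ctrl.camera_params("wrist");M=np.array(W['mount'])
pose=(ctrl.get_tcp_pos(),ctrl.get_orientation())
k=140/400
def tool(uv):
    d=np.array([(uv[0]-W['cx'])/W['fx'],(uv[1]-W['cy'])/W['fy'],1]);return M[:3,3],M[:3,:3]@d
o,d=tool((190+193*k,190+112*k))
for x in(-.011,0,.011):
    s=(x-o[0])/d[0];print("tip at tool x",x,(o+s*d).round(4))
for r in(50,98): print("pink top",onz(W,(190+193*k,190+r*k),.091,pose))
o,d=tool((190+193*k,190+210*k))
for x in(-.011,0,.011):
    s=(x-o[0])/d[0];print("pad rear edge",x,(o+s*d).round(4))
S=ctrl.camera_params("scene");ks=140/400
print("pink scene", onz(S,(110+(592-400)*ks,110+175*ks),.091))
o,d=ray(S,(110+(588-400)*ks,110+155*ks))
for y in (-.183,):
    s=(y-o[1])/d[1];print("tip scene at y",o+s*d)
```

```text
tip at tool x -0.011 [-0.011  -0.0004  0.011 ]
tip at tool x 0 [ 0.     -0.0004 -0.0105]
tip at tool x 0.011 [ 0.011  -0.0005 -0.0319]
pink top [ 0.52577108 -0.16937168  0.091     ]
pink top [ 0.52577251 -0.18090505  0.091     ]
pad rear edge -0.011 [-0.011  -0.0005 -0.0312]
pad rear edge 0 [ 0.     -0.0005 -0.0476]
pad rear edge 0.011 [ 0.011  -0.0005 -0.0641]
pink scene [ 0.52756442 -0.17836655  0.091     ]
tip scene at y [ 0.52265714 -0.183       0.10831327]
```

Run:
```python
from h import *
from cell import ctrl
W=ctrl.camera_params("wrist");M=np.array(W['mount']);S=ctrl.camera_params("scene");T=ctrl.camera_params("top")
p=np.array(ctrl.get_tcp_pos());q=ctrl.get_orientation();R=rot(q)
def pr(P,X):
    c=np.array(P['R'])@X+np.array(P['t']);return (P['cx']+P['fx']*c[0]/c[2],P['cy']+P['fy']*c[1]/c[2])
def pw(X):
    c=np.linalg.inv(M)@np.append(X,1);return (W['cx']+W['fx']*c[0]/c[2],W['cy']+W['fy']*c[1]/c[2])
for X in([0,0,0],[0,0,.008],[0.011,0,.008],[-.011,0,.008],[0,0,-.011]):
    X=np.array(X);a=pr(S,p+R@X);print(X,"wrist",np.round(pw(X),1),"scene",np.round(a,1),"top",np.round(pr(T,p+R@X),1))
s=ctrl.snapshot("scene")[120:210,150:270,::-1];t=ctrl.snapshot("top")[155:245,290:410,::-1]
im=np.hstack([cv2.resize(s,(400,300),interpolation=cv2.INTER_CUBIC),cv2.resize(t,(400,300),interpolation=cv2.INTER_CUBIC)])
a=pr(S,p+R@[0,0,.008]);cv2.circle(im,(int((a[0]-150)/.3),int((a[1]-120)/.3)),4,(0,255,255),-1)
a=pr(T,p+R@[0,0,.008]);cv2.circle(im,(400+int((a[0]-290)/.3),int((a[1]-155)/.3)),4,(0,255,255),-1)
cv2.imwrite("pics/g4.png",im)
w=ctrl.snapshot("wrist")[:,:,::-1].copy();cv2.circle(w,tuple(int(v) for v in pw(np.array([0,0,.008]))),3,(0,255,255),-1);cv2.imwrite("pics/g5.png",w)
```

```text
[0 0 0] wrist [258.2 221.9] scene [176.3 172.6] top [350.3 193.2]
[0.    0.    0.008] wrist [258.1 216.8] scene [176.7 174.9] top [349.7 193.7]
[0.011 0.    0.008] wrist [258.1 201.9] scene [180.5 176.2] top [345.6 193.8]
[-0.011  0.     0.008] wrist [258.1 231.2] scene [172.8 173.7] top [353.8 193.6]
[ 0.     0.    -0.011] wrist [258.2 229.6] scene [175.8 169.3] top [351.1 192.4]
```

View pics/g4.png

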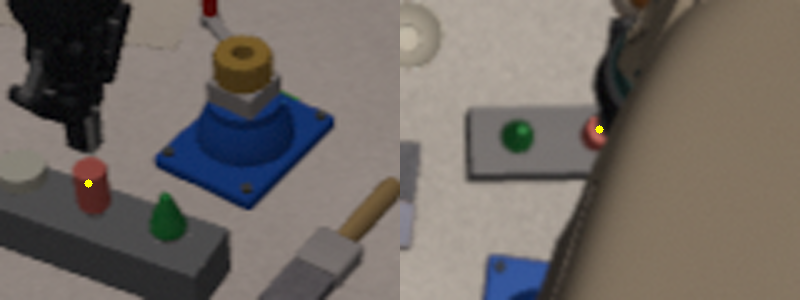

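View pics/g5.png

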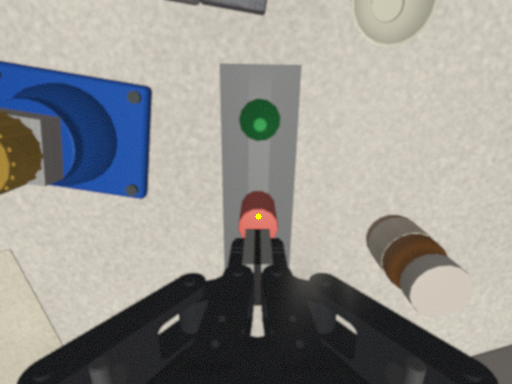

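The grip closed on nothing. In both the wrist view (tips at row 229, expected about 202–217) and the scene view (174.5,164.5; expected 176,175) the fingertips sit about 30 mm behind the reported TCP, not 8 mm ahead. I'll check this with a light touch of the closed tips on the stone's flat top, which is at a known 91 mm.

Run:
```python
from h import *
from cell import ctrl
p=np.array(ctrl.get_tcp_pos())
ctrl.line_to([.5262,-.1823,.072],down(np.pi/2),velocity=.05)
print(ctrl.get_force())
print(ctrl.line_to([.5262,-.1823,.048],velocity=.02,max_force=3))
print(ctrl.get_tcp_pos(),ctrl.get_force(),ctrl.get_time())
cv2.imwrite("pics/t.png",ctrl.snapshot("wrist")[150:300,150:350,::-1].repeat(2,0).repeat(2,1))
ctrl.line_to([.5262,-.1823,.09],velocity=.1)
```

```text
[-0.07760403 -1.54709581 -0.51342744]
True
[ 0.52660344 -0.18247855  0.06348378] [-0.39239533  0.22370178  4.37409286] 13.95
```

View pics/t.png

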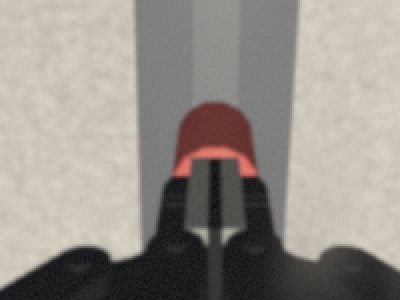

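Confirmed: contact at TCP z=0.0635 against the 0.091 top puts the shut tips 27.5 mm behind the reported TCP. I'll use that offset, which puts the grasp point 46.5 mm behind the TCP.

Run:
```python
from h import *
from cell import ctrl
import json
ctrl.grip(.05)
ctrl.line_to([.5262,-.1828,.045],velocity=.1)
print(ctrl.line_to([.5262,-.1828,.0285],velocity=.05,max_force=8))
f=ctrl.get_force()
ctrl.grip(.0);print(ctrl.get_width(),ctrl.get_tcp_pos(),f,ctrl.get_force())
json.dump(float(ctrl.get_tcp_pos()[2]),open("z0.json","w"))
a=ctrl.snapshot("wrist")[:,:,::-1]
p=np.array(ctrl.get_tcp_pos())
ctrl.line_to([.5262,-.1828,p[2]+.02],velocity=.04)
print(ctrl.get_force(),ctrl.get_width())
b=ctrl.snapshot("scene")[100:220,100:260,::-1]
cv2.imwrite("pics/k.png",np.hstack([cv2.resize(a[150:300,156:356],(400,300)),cv2.resize(b,(400,300))]))
print(ctrl.get_time())
```

```text
False
0.024635218209430022 [ 0.52656269 -0.18294216  0.02891096] [ 0.11656478  0.55590033 -0.55460133] [ 0.55328084 -0.19170199  1.74826505]
[ 1.19981981  0.06830285 -1.6569441 ] 0.024707845462151306
17.1417
```

View pics/k.png

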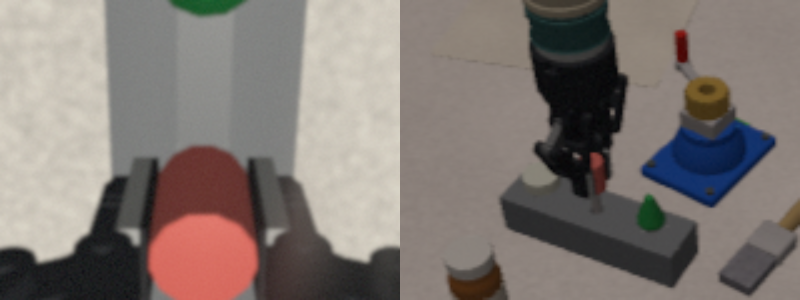

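Run:
```python
from h import *
from cell import ctrl
import json
p=np.array(ctrl.get_tcp_pos())
ctrl.line_to([.5262,-.1828,.19],velocity=.2)
yaw=np.arctan2(-.0192,-.0623);yaw%=2*np.pi
m=[.5328,.1576]
ctrl.goto([m[0],m[1],.19],down(yaw))
print(ctrl.get_time(),ctrl.get_tcp_pos(),ctrl.get_qpos(),ctrl.get_width(),ctrl.get_force())
for n in("wrist","scene","top"): cv2.imwrite(f"pics/a_{n}.png",ctrl.snapshot(n)[:,:,::-1])
w=cv2.imread("pics/a_wrist.png");s=cv2.imread("pics/a_scene.png");t=cv2.imread("pics/a_top.png")
cv2.imwrite("pics/a.png",np.hstack([cv2.resize(w[140:340,156:356],(400,400)),cv2.resize(s[140:240,250:350],(400,400),interpolation=cv2.INTER_CUBIC)]))
```

```text
19.2833 [0.53259362 0.15694352 0.1892741 ] [ 1.70403838e-01  1.62579047e-01 -2.00326894e-01  1.20909791e+00
 -4.61256116e-04 -1.27087723e-01] 0.024662710066566857 [ 1.05090175  0.41242991 -0.39920056]
```

View pics/a.png

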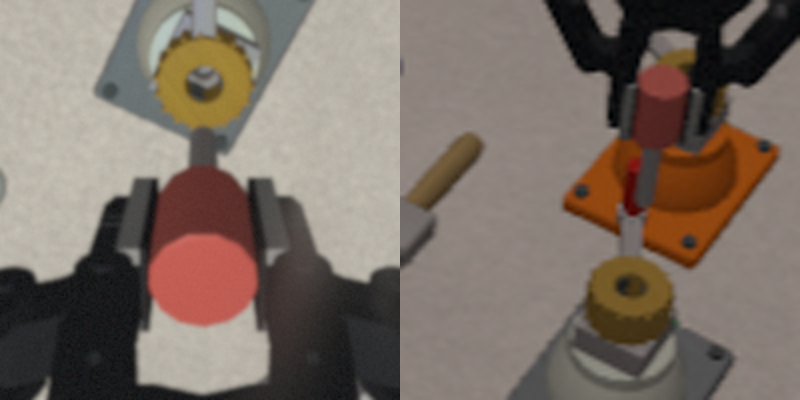

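Run:
```python
from h import *
from cell import ctrl
W=ctrl.camera_params("wrist");M=np.array(W['mount']);S=ctrl.camera_params("scene")
p=np.array(ctrl.get_tcp_pos());q=ctrl.get_orientation();R=rot(q)
im=cv2.imread("pics/a_wrist.png");H,Sa,V=cv2.split(cv2.cvtColor(im,cv2.COLOR_BGR2HSV))
m=((H<8)|(H>172))&(Sa>90)&(V>150);m[:220]=0
cn=max(cv2.findContours(m.astype(np.uint8),cv2.RETR_EXTERNAL,cv2.CHAIN_APPROX_NONE)[0],key=len)
e=cv2.fitEllipse(cn);print("top ellipse",e)
def onT(uv,z):
    d=M[:3,:3]@np.array([(uv[0]-W['cx'])/W['fx'],(uv[1]-W['cy'])/W['fy'],1]);o=M[:3,3];return o+d*(z-o[2])/d[2]
print("head top in tool",onT(e[0],-.0621).round(4))
print("foot front edge in tool",onT((258,203.5),.0239).round(4))
print("mouth from this view",onz(W,(156+204/2-.25,140+82/2),.102,(p,q)).round(4))
def pr(P,X):
    c=np.array(P['R'])@X+np.array(P['t']);return np.array((P['cx']+P['fx']*c[0]/c[2],P['cy']+P['fy']*c[1]/c[2]))
for z in(.0239,-.0261,-.0621):
    a=pr(S,p+R@[0,0,z]);print("scene pred crop px",z,(a-[250,140])*4+[400,0])
a=pr(S,np.array([.5328,.1576,.102]));print("mouth pred",(a-[250,140])*4+[400,0])
```

```text
top ellipse ((256.95086669921875, 279.236328125), (45.081199645996094, 52.8117790222168), 91.35962677001953)
head top in tool [ 0.0022  0.0001 -0.0621]
foot front edge in tool [0.0041 0.0008 0.0239]
mouth from this view [0.5315 0.1569 0.102 ]
scene pred crop px 0.0239 [638.96395127 203.41414227]
scene pred crop px -0.0261 [650.31040351 133.9244327 ]
scene pred crop px -0.0621 [659.08579482  80.18081483]
mouth pred [627.68100107 284.79676953]
```

Run:
```python
import cv2,numpy as np
w=cv2.imread("pics/a_wrist.png");s=cv2.imread("pics/a_scene.png")
cv2.imwrite("pics/a2.png",np.hstack([cv2.resize(w[160:225,225:290],(400,400),interpolation=cv2.INTER_CUBIC),cv2.resize(s[155:205,295:345],(400,400),interpolation=cv2.INTER_CUBIC)]))
```

```text
(no output)
```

View pics/a2.png

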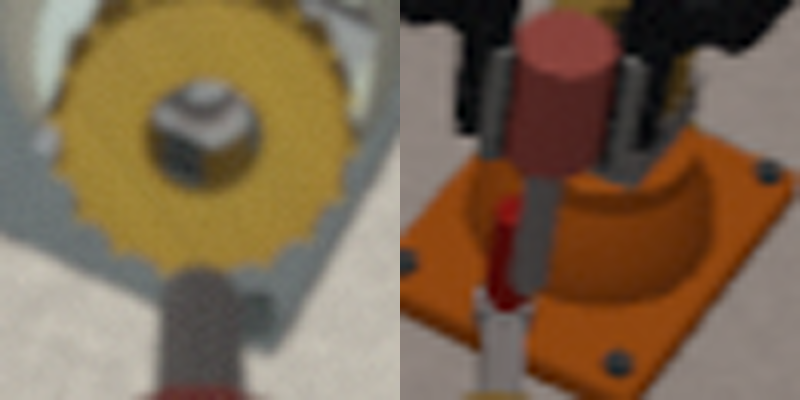

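Run:
```python
from h import *
from cell import ctrl
x,y=.5328,.1577   # commanded; actual runs ~0.2-0.6 mm short
ctrl.line_to([x,y,.14],velocity=.1)
print(ctrl.get_tcp_pos(),ctrl.get_force())
print(ctrl.line_to([x,y,.088],velocity=.03,max_force=5))
print(ctrl.get_tcp_pos(),ctrl.get_force(),ctrl.get_time())
```

```text
[0.53303647 0.15762356 0.14017294] [-0.50367652 -0.16381758 -1.65596641]
False
[0.53297771 0.15771446 0.08819794] [ 0.8275891  -0.13045292 -1.41579802] 21.9667
```

Passed the jaws and the bore bevel without contact, now 4 mm above the seat. Lowering gently to touch.

Run:
```python
from h import *
from cell import ctrl
x,y=.5328,.1577
print(ctrl.line_to([x,y,.080],velocity=.01,max_force=4))
print(ctrl.get_tcp_pos(),ctrl.get_force(),ctrl.get_time())
w=ctrl.get_width()
ctrl.grip(.045)
print(ctrl.get_width(),ctrl.get_force())
p=ctrl.get_tcp_pos()
ctrl.line_to([x,y,.16],velocity=.15)
yaw=np.arctan2(-.0192,-.0623)%(2*np.pi)
print(ctrl.get_time())
for n in("wrist","scene"): cv2.imwrite(f"pics/b_{n}.png",ctrl.snapshot(n)[:,:,::-1])
ww=cv2.imread("pics/b_wrist.png");s=cv2.imread("pics/b_scene.png")
cv2.imwrite("pics/b.png",np.hstack([cv2.resize(ww[110:290,166:346],(400,400)),cv2.resize(s[150:250,250:350],(400,400),interpolation=cv2.INTER_CUBIC)]))
import json;json.dump([list(map(float,ctrl.get_tcp_pos())),list(map(float,ctrl.get_orientation()))],open("b.json","w"))
```

```text
True
[0.53286546 0.15773149 0.08384532] [-0.04823257 -0.64785555  4.09237518] 22.4833
0.04504964639751822 [-0.16368152  0.29275667  0.00115643]
23.4833
```

View pics/b.png

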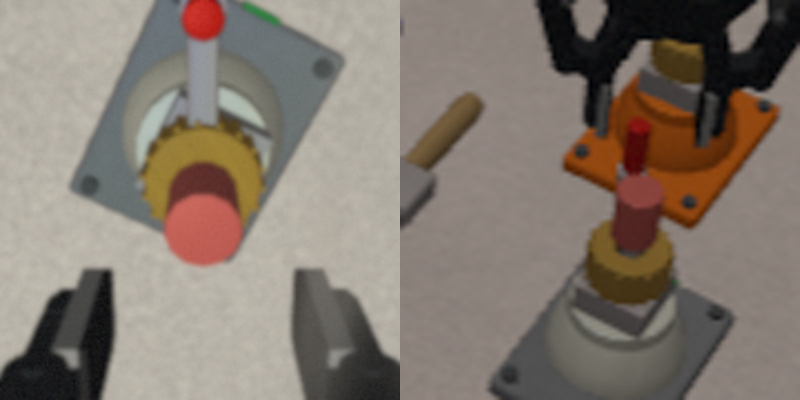

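Touchdown came at TCP z = 0.0838, against 0.0839 predicted for fully home. The picture shows the stone upright, with the head just above the nut. Next I'll cage the handle: fingers 20 mm apart around the 14 mm pin, with the hand turning along.

```bash
cat > crank.py <<'E'
from h import *
from cell import ctrl
AX=np.array([.5329,.1577]);Rr=.0652;ZT=.0715
PHI0=np.arctan2(-.0192,-.0623)%(2*np.pi)
def pose(phi,z=ZT): return [AX[0]+Rr*np.cos(phi),AX[1]+Rr*np.sin(phi),z],down(phi)
def push(phi,f0,n=6):
    fs=[]
    for _ in range(n): fs.append(ctrl.get_force());ctrl.sleep(.01)
    f=np.mean(fs,0)-f0
    t=np.array([np.sin(phi),-np.cos(phi),0]);r=np.array([np.cos(phi),np.sin(phi),0])
    return -f@t,f@r,f[2]
E
python3 - <<'E'
from crank import *
import json
W=ctrl.camera_params("wrist")
print("handle here",onz(W,(257.8,118.1),.1305,json.load(open("b.json"))))
ctrl.grip(.022)
p,q=pose(PHI0,.14);ctrl.goto(p,q)
fs=[]
p,q=pose(PHI0,.11);print(ctrl.line_to(p,q,velocity=.08,max_force=6),ctrl.get_tcp_pos())
im=ctrl.snapshot("wrist")[:,:,::-1];cv2.imwrite("pics/c.png",im)
print(ctrl.get_time())
E
```

```text
handle here [0.46890117 0.13890553 0.1305    ]
False [0.47083628 0.13856122 0.10976541]
24.8833
```

View pics/c.png

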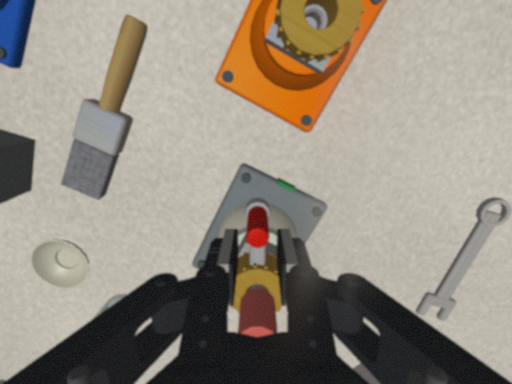

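The red pin (257,240) is centred between the tips, so I'm descending and starting to crank.

Run:
```python
from crank import *
import json
f0=np.mean([ctrl.get_force() for _ in range(4)],0)
p,q=pose(PHI0);print(ctrl.line_to(p,q,velocity=.05,max_force=5),ctrl.get_tcp_pos())
fs=[]
for _ in range(8): fs.append(ctrl.get_force());ctrl.sleep(.01)
f0=np.mean(fs,0);print("f0",f0,np.std(fs,0),ctrl.get_width())
json.dump(f0.tolist(),open("f0.json","w"))
for k in range(1,9):
    phi=PHI0-.03*k;p,q=pose(phi);ctrl.line_to(p,q,velocity=.02)
    print(round(.03*k,3),np.round(push(phi,f0),2),round(ctrl.get_time(),2))
    if push(phi,f0,2)[0]>9: break
```

```text
False [0.47087617 0.13855411 0.0716707 ]
f0 [-0.06234027  0.08168185  0.06763841] [0.52708815 0.36874357 0.35120894] 0.02164629119342937
0.03 [-0.12 -0.11  0.16] 26.17
0.06 [ 0.09  0.34 -0.6 ] 26.48
0.09 [ 5.54 -0.57 -1.1 ] 26.8
0.12 [ 6.2  -1.09 -0.71] 27.12
0.15 [ 6.13 -0.93 -0.66] 27.43
0.18 [ 6.07 -1.15 -0.24] 27.75
0.21 [ 5.71 -1.06 -0.42] 28.07
0.24 [ 5.93 -1.2  -0.31] 28.38
```

Run:
```python
from crank import *
import json
f0=np.array(json.load(open("f0.json")))
a=.24
print("held",[np.round(push(PHI0-a,f0,4)[0],2) for _ in range(6)],ctrl.get_time())
for k in range(30):
    a+=.03;phi=PHI0-a;p,q=pose(phi);ctrl.line_to(p,q,velocity=.025)
    F=push(phi,f0,5);print(round(a,3),np.round(F,2),round(ctrl.get_time(),2))
    if F[0]>7.8: break
print("held",[np.round(push(PHI0-a,f0,4)[0],2) for _ in range(3)])
json.dump(a,open("ang.json","w"))
```

```text
held [np.float64(6.44), np.float64(6.36), np.float64(6.17), np.float64(6.04), np.float64(6.36), np.float64(6.23)] 28.6
0.27 [ 6.72 -2.01 -0.59] 28.89
0.3 [ 5.7  -1.59 -0.13] 29.18
0.33 [ 6.09 -1.49 -0.35] 29.48
0.36 [ 6.47 -1.3   0.04] 29.77
0.39 [ 5.91 -1.52 -0.17] 30.06
0.42 [ 6.16 -1.85  0.09] 30.35
0.45 [ 5.56 -1.57  0.7 ] 30.64
0.48 [ 5.95 -1.9   0.49] 30.93
0.51 [ 6.23 -1.79  0.72] 31.23
0.54 [ 5.78 -2.3   1.  ] 31.52
0.57 [ 6.11 -1.92  0.86] 31.81
0.6 [ 5.57 -2.45  1.05] 32.1
0.63 [ 5.91 -2.44  1.22] 32.39
0.66 [ 5.76 -2.49  1.1 ] 32.68
0.69 [ 5.46 -2.23  1.79] 32.98
0.72 [ 5.92 -2.46  1.79] 33.27
0.75 [ 5.5  -2.36  1.37] 33.56
0.78 [ 6.29 -2.84  2.37] 33.85
0.81 [ 6.89 -3.28  2.55] 34.14
0.84 [ 7.93 -3.28  2.98] 34.43
held [np.float64(7.73), np.float64(7.45), np.float64(7.71)]
```

The steady drag reads about 5.9 N and the rise starts near 0.80 rad, so the jaws have met the shank. Continuing in small steps to about 11–11.5 N. That is safe whether the resting reading is true or 2 N low.

Run:
```python
from crank import *
import json
f0=np.array(json.load(open("f0.json")));a=json.load(open("ang.json"))
while a<1.05:
    a+=.015;phi=PHI0-a;p,q=pose(phi);ctrl.line_to(p,q,velocity=.015)
    F=push(phi,f0,8);print(round(a,3),np.round(F,2),round(ctrl.get_time(),2))
    if F[0]>11.0: break
print("held",[np.round(push(PHI0-a,f0,4)[0],2) for _ in range(3)],ctrl.get_tcp_pos(),p)
json.dump(a,open("ang.json","w"))
```

```text
0.855 [ 8.36 -3.56  3.66] 34.85
0.87 [ 8.88 -4.01  4.05] 35.17
0.885 [ 9.32 -4.16  4.03] 35.48
0.9 [ 9.89 -4.18  4.49] 35.8
0.915 [10.17 -4.55  4.97] 36.12
0.93 [10.48 -4.66  4.8 ] 36.43
0.945 [11.07 -4.76  5.35] 36.75
held [np.float64(11.14), np.float64(10.89), np.float64(11.08)] [0.47885358 0.19288777 0.07125251] [np.float64(0.48083988028874863), np.float64(0.19695282073495068), 0.0715]
```

Run:
```python
from crank import *
import json
f0=np.array(json.load(open("f0.json")));a=json.load(open("ang.json"))
a+=.017;phi=PHI0-a;p,q=pose(phi);ctrl.line_to(p,q,velocity=.015)
print(np.round(push(phi,f0,10),2))
t=np.array(ctrl.get_tcp_pos());pa=np.arctan2(*(t[:2]-AX)[::-1])%(2*np.pi);print("lag",pa-phi, np.hypot(*(t[:2]-AX)))
for d in(.02,.04,.055):
    p,q=pose(pa+d);ctrl.line_to(p,q,velocity=.02);print(d,np.round(push(pa+d,f0),2))
print(ctrl.get_tcp_pos(),p,ctrl.get_time(),rot(ctrl.get_orientation())[:,0])
cv2.imwrite("pics/d.png",ctrl.snapshot("wrist")[:,:,::-1])
```

```text
[11.44 -5.04  6.13]
lag 0.0728843580078622 0.06444250817143964
0.02 [ 0.12  0.02 -0.17]
0.04 [ 0.43 -0.07 -0.14]
0.055 [ 0.16 -0.1   0.17]
[0.47683112 0.19098474 0.07150265] [np.float64(0.4768159909411297), np.float64(0.19095092371475644), 0.0715] 38.2833 [-8.60051065e-01  5.10207963e-01  3.38077671e-06]
```

View pics/d.png

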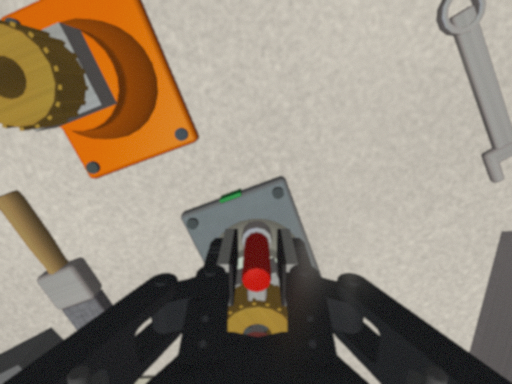

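The pin is centred in the cage with zero force. Lifting straight off and checking the result.

Run:
```python
from crank import *
import json
p=np.array(ctrl.get_tcp_pos())
print(ctrl.line_to([p[0],p[1],.13],velocity=.1,max_force=6),ctrl.get_force())
ctrl.line_to([p[0],p[1],.22],velocity=.2)
ctrl.goto([.531,.158,.26],down(np.pi/2))
json.dump([list(map(float,ctrl.get_tcp_pos())),list(map(float,ctrl.get_orientation()))],open("e.json","w"))
for n in("wrist","scene"): cv2.imwrite(f"pics/e_{n}.png",ctrl.snapshot(n)[:,:,::-1])
w=cv2.imread("pics/e_wrist.png");s=cv2.imread("pics/e_scene.png")
cv2.imwrite("pics/e.png",np.hstack([cv2.resize(w[110:230,186:306],(400,400)),cv2.resize(s[150:250,250:350],(400,400),interpolation=cv2.INTER_CUBIC)]))
H,Sa,V=cv2.split(cv2.cvtColor(w,cv2.COLOR_BGR2HSV));m=((H<8)|(H>172))&(Sa>90)&(V>140)
n,l,st,c=cv2.connectedComponentsWithStats(m.astype(np.uint8))
W=ctrl.camera_params("wrist");P=json.load(open("e.json"))
for i in range(1,n):
    if st[i,4]>40: print(st[i],c[i],onz(W,c[i],.146,P).round(4),onz(W,c[i],.1305,P).round(4))
print(ctrl.get_time(),ctrl.get_force())
```

```text
False [ 0.01447919 -0.3422566  -0.94550549]
[201 135  13  12 121] [207.00826446 140.6446281 ] [0.4788 0.193  0.146 ] [0.476  0.1904 0.1305]
[249 163  24  23 428] [260.35981308 174.06542056] [0.5322 0.1584 0.146 ] [0.5324 0.1539 0.1305]
[ 55 225  12  10  88] [ 60.17045455 229.60227273] [0.31   0.0938 0.146 ] [0.2979 0.0858 0.1305]
[492 255  12  11  96] [497.30208333 260.36458333] [0.8051 0.0556 0.146 ] [0.8203 0.0455 0.1305]
[474 315  11   9  72] [478.91666667 318.70833333] [ 0.805  -0.0284  0.146 ] [ 0.8202 -0.0431  0.1305]
40.675 [ 0.29786151 -0.27217089  0.21994559]
```

View pics/e.png

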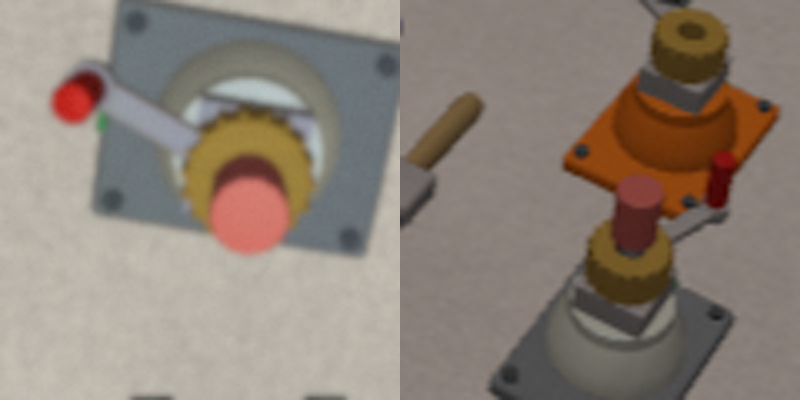

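View pics/e_scene.png

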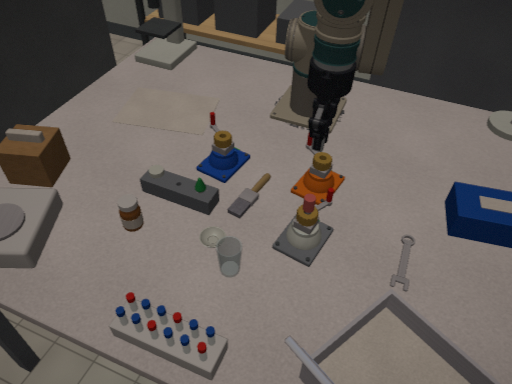

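Run:
```python
from cell import ctrl
ctrl.close_job()
```

```text
the job is handed in; nothing more can be done
```

The pink stone is in the white mill's collet and gripped at about 11.4 N of push at the handle. I handed the job in at about 41 s; no verdict is reported.

- **Seating:** The stone touched bottom at TCP z = 0.0838 m, against 0.0839 predicted for fully home. I then let go and it stood upright.
- **Tightening:** I turned the handle clockwise about 0.82 rad with the fingers loosely around it. It dragged steadily at about 5.9 N, then the push began to climb at a commanded angle of about 0.80 rad, where the jaws met the shank. I stopped at 11.4 N and the handle stayed put when I let go.
- **Last checks:** The final pictures show the stone upright. Its head measures within about 1 mm of the spindle axis. The gripper is clear of everything, and the other things on the bench look unmoved.

Three things went wrong or disagreed with the description:
- **First grip missed:** The first grasp closed on nothing. The fingertips sit about 27.5 mm behind the reported TCP instead of 8 mm ahead; I confirmed this by touching the stone's top, then corrected for it.
- **Camera differences:** Views disagreed by 1–2 mm, so I averaged opposite wrist views.
- **Handle force at rest:** The reading did not fall by the stated 2 N when held still. The true moving push could therefore lie between about 11.4 and 13.4 N, still between the 9.5 N needed to grip and the 16 N that overstrains.

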